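# Stock the stitching caddy and snap it onto its bar

### The arm

A 6-joint arm with a two-finger parallel gripper is mounted at the origin on a cart in front of the work surface, level with it; the furniture and walls round the work are solid. World frame = base frame: x ahead of the robot, y to its left, z up, the work surface at z = 0. Lengths are in mm, angles in rad, forces in N, time in s.
With the tool pointing down it reaches from about 350 to 875 mm from the base axis. Payload 4.2 kg.
Tool frame: the origin (TCP) lies at the very end of the fingers, on their centre line; the grasp point (between the pads) lies arm.hold_point_z behind it (arm.hold_point_z is the distance from the TCP to the grasp point, in mm); z points along the fingers, y is the direction in which the jaws open and shut (so a half turn about z gives the same grasp; the last joint's range is limited). The gripper opens to 85 mm and grips with 20 to 120 N. Pads are 22 mm wide; open, the fingers measure 114 mm over their backs; the gripper's body (76 mm by 85 mm) begins 54 mm behind the grasp point. The pads swing forward as they close: fully open they stand 13 mm farther back than shut.
Start: joints at [-0.928, 0.385, 0.008, 0, -1.194, -0.259], TCP at [234.043, -579.503, 231.312] pointing down, gripper open.
Joint ranges: [-3.14, 3.14], [-1.21, 2.06], [-1.07, 1.41], [-3.16, 2.05], [-2.99, -0.16], [-3.1, 3.1]. Speed limits (rad/s): [2.79, 2.79, 3.14, 3.14, 3.14, 3.14].

### API

Orientations are given as a unit quaternion [x, y, z, w].
In Python, from bench import arm gives the robot as it stands.
- The arm moves only by the tool step_arm, never from a script. Its argument "series" is a list of rows, each a list of 6 numbers: the shift along the world's x, y, z scaled (see below), then the turn, a rotation vector about the world's x, y, z scaled (see below). A call has 1 to 12 rows; each row is the pose to reach, as a shift and turn from the pose commanded when the call began; what a row does not reach only later rows make up. The controller multiplies each number of a shift by 400 mm and each number of a turn by pi/2 rad. A row lasts 1/12 s, in which the tool goes at most 41.7 mm and 7.16 degrees, less where a joint would pass 70% of its speed; a pose out of reach is approached as far as the arm can. A call with a number of a shift or a turn outside -1 to 1 is refused whole. A call with a gripper value outside its range is refused whole. "jaw" is the opening, from -1 (shut) to 1 (fully open), set as the call begins (left out, the last holds). The fingers move at their own pace and stop on an object; the grip force is fixed at half the most. Time passes only in rows, so rows that repeat a pose let the fingers close. It gives the time, the measured TCP pose, the force and the opening at its end, in the units of the state.
- arm.read_state(): the state, without advancing time (a new reading comes with each control period).
- arm.get_image(name): name is "scene" or "top" or "wrist"; returns a dict with "image" (480x640x3 uint8, red, green, blue), "camera_matrix" (3x3 intrinsics, pixels), "world_from_camera" (4x4, takes a point from camera to world coordinates). Camera axes: x right, y up, looking along -z (the intrinsics and any distortion apply to the point x, -y, -z); pixel columns grow to the right and rows downward; lengths in mm; the calibration is good to about 2 mm. A picture is of the moment at which its call begins. There is no depth.
- arm.job_done(): hands the job in, once; it reports no verdict.
The state is a dict: "clock": time; "joints": joint angles; "joint_vel": joint speeds; "joint_efforts": joint torques, N m; "position": TCP position; "ee_rot": TCP orientation; "contact_force": force on the tool from outside, world axes, zero at the start; "wrist_torque": the same for the moment, N m; "gripper_width": finger opening in mm.
Only numpy, scipy, OpenCV 4.12 (cv2) and the standard library are available. Lean on these libraries where they do the work, as an engineer would, in place of code of your own. Each camera call takes 0.05 s, during which the arm holds its last target.

### The job

Put the thread spool and the round wax puck that lie on the bare wood beside the stand into the two empty end bays of the standing caddy, one in each. Then lift the caddy by its grip block, carry it level so that nothing in it spills, and push its snap hook down onto the stand's bar until the gate has flicked shut beneath the bar; let go and leave it hanging there still. Leave the other tools and the jar where they are.

Things in the scene. Friction and masses are not known exactly. Their poses are not given: they have to be found in the camera images.
- caddy: loose carrier, 0.41 kg: plywood tray 116 (x) x 240 (y) x 18 mm tall under a C-shaped dark steel hanger. Origin: centre of the underside. Floor and walls 4 mm; dividers at y = +-40 mm make a middle bay and two end bays, each end bay 108 x 74 mm inside. The hanger is open to the caddy's +x side, so the bar comes in from there between tray and hook. At the start it stands on the bench at yaw 0.9 to 1.5 rad
- hanger_arm (a point): middle of the hanger's level arm, 151 mm above the underside. The arm, 16 mm wide and 12 mm thick, runs from the hanger's back (a strip 30 mm wide, 158 mm tall, outside the tray's -x wall at x = -61 mm) to x = 12 mm over the tray. Under its end is the snap hook, mouth down; on top the grip block. Axes as the caddy's
- caddy_grip (a point): centre of the caddy's wooden grip block, 36 (x) x 14 (y) x 32 mm tall, 174 mm above the underside (block z 158 to 190 mm), at x = -6 mm. Gripped from above across its 14 mm (caddy y). It stands nearly over the centre of mass. Axes as the caddy's
- caddy_seat (a point): where the bar's axis lies when the hook is home: 139 mm above the underside, 35 mm straight below caddy_grip. The hook is 14 mm wide in y and 22 mm clear between its legs in x; its flared mouth narrows from about 32 to 18 mm (-7 to +11 mm from here in x) just below the gate, lowest edge 91 mm above the underside. Axes as the caddy's
- gate (a joint): the hook's sprung gate, a 20 mm steel tongue across the mouth 106 mm above the underside, hinged at the hook's -x leg: 0 shut (a spring holds it), up to 1.4 rad swung upward into the hook. The bar pushes it open with about 10 to 18 N (caddy weight included), so it must be pressed down; it springs shut under the bar once the bar is home. It cannot open outward
- bay_a (a point): centre of the floor (its upper face, 4 mm above the underside) of the end bay on the caddy's +y side, y = +79 mm
- bay_b (a point): centre of the floor (its upper face) of the end bay on the caddy's -y side, y = -79 mm
- bar_mid (a point): point on the axis of a fixed stand's level steel bar, 10 mm thick, 175 mm above the bench, where the caddy is to hang (up to 30 mm off along the bar is fine, but mind the post). The bar lies along this point's y; its x points away from the robot, yaw within 0.2 rad. The caddy hangs with its x along this x, tray 36 mm above the bench
- stand: the fixed stand: origin on the bench straight below bar_mid. Its post (16 mm thick, collar 22 mm, top 188 mm above the bench) carries the bar at y = +145 mm; the bar's free end at y = -54 mm bears a 28 mm ball. Grey base plate 100 x 200 x 8 mm, from y = -35 to +165 mm
- spool_center (a point): centre of the reel of thread standing upright on the bare wood near the wax, 32 mm wide over the flanges, 18 mm in the waist, 42 mm tall, 28 g
- wax_center (a point): centre of the round beeswax puck lying flat on the bench, 39 mm across, 13 mm thick, 14 g
- clip0: loose small black spring clip lying in the caddy's middle bay, 24 x 19 mm, 28 mm tall with its wire legs; origin at the underside
- clip1: loose small black spring clip lying in the caddy's middle bay, 24 x 19 mm, 28 mm tall with its wire legs; origin at the underside
- clip2: loose small black spring clip lying in the caddy's middle bay, 24 x 19 mm, 28 mm tall with its wire legs; origin at the underside
- jar: bystander, leave alone: glass jar with a wooden lid, 68 mm wide, 80 mm tall; origin at the underside
- edge_tool: bystander, leave alone: wood-handled edge tool, 108 mm long; origin at the underside
- iron: bystander, leave alone: steel pricking iron, 96 mm long; origin at the underside

How it is judged (in metres and radians):
On the way, in this order (a step that is already met when the one before it is completed fails the run):
1. spool and wax lie in the two end bays, one in each, the caddy still standing on the bench (((x of spool_center in the frame of caddy between -0.056 and 0.056 m and y of spool_center in the frame of caddy between 0.038 and 0.118 m and z of spool_center in the frame of caddy between 0 and 0.045 m and x of wax_center in the frame of caddy between -0.056 and 0.056 m and y of wax_center in the frame of caddy between -0.118 and -0.038 m and z of wax_center in the frame of caddy between 0 and 0.045 m) or (x of spool_center in the frame of caddy between -0.056 and 0.056 m and y of spool_center in the frame of caddy between -0.118 and -0.038 m and z of spool_center in the frame of caddy between 0 and 0.045 m and x of wax_center in the frame of caddy between -0.056 and 0.056 m and y of wax_center in the frame of caddy between 0.038 and 0.118 m and z of wax_center in the frame of caddy between 0 and 0.045 m)) and height (world z) of caddy below 0.012 m), for 0.2 s.
2. the caddy is lifted off the bench with its load (height (world z) of caddy above 0.03 m and ((x of spool_center in the frame of caddy between -0.056 and 0.056 m and y of spool_center in the frame of caddy between 0.038 and 0.118 m and z of spool_center in the frame of caddy between 0 and 0.045 m and x of wax_center in the frame of caddy between -0.056 and 0.056 m and y of wax_center in the frame of caddy between -0.118 and -0.038 m and z of wax_center in the frame of caddy between 0 and 0.045 m) or (x of spool_center in the frame of caddy between -0.056 and 0.056 m and y of spool_center in the frame of caddy between -0.118 and -0.038 m and z of spool_center in the frame of caddy between 0 and 0.045 m and x of wax_center in the frame of caddy between -0.056 and 0.056 m and y of wax_center in the frame of caddy between 0.038 and 0.118 m and z of wax_center in the frame of caddy between 0 and 0.045 m))), for 0.1 s.
At the end, for the whole second after the job is handed in: the bar lies in the hook (within 8 mm of home across the bar, within 35 mm of the marked point along it), the gate is shut (under 0.12 rad), the caddy hangs still (under 0.05 m/s) and within 0.25 rad of level, the spool in one end bay and the wax in the other, and the three clips still in the caddy (x of caddy_seat in the frame of bar_mid between -0.008 and 0.008 m and z of caddy_seat in the frame of bar_mid between -0.008 and 0.008 m and y of caddy_seat in the frame of bar_mid between -0.035 and 0.035 m and value of joint gate below 0.12 rad and angle between caddy's own z axis and vertical below 0.25 rad and linear speed of caddy below 0.05 m/s and ((x of spool_center in the frame of caddy between -0.056 and 0.056 m and y of spool_center in the frame of caddy between 0.038 and 0.118 m and z of spool_center in the frame of caddy between 0 and 0.045 m and x of wax_center in the frame of caddy between -0.056 and 0.056 m and y of wax_center in the frame of caddy between -0.118 and -0.038 m and z of wax_center in the frame of caddy between 0 and 0.045 m) or (x of spool_center in the frame of caddy between -0.056 and 0.056 m and y of spool_center in the frame of caddy between -0.118 and -0.038 m and z of spool_center in the frame of caddy between 0 and 0.045 m and x of wax_center in the frame of caddy between -0.056 and 0.056 m and y of wax_center in the frame of caddy between 0.038 and 0.118 m and z of wax_center in the frame of caddy between 0 and 0.045 m)) and x of clip0 in the frame of caddy between -0.056 and 0.056 m and y of clip0 in the frame of caddy between -0.118 and 0.118 m and z of clip0 in the frame of caddy between -0.003 and 0.03 m and x of clip1 in the frame of caddy between -0.056 and 0.056 m and y of clip1 in the frame of caddy between -0.118 and 0.118 m and z of clip1 in the frame of caddy between -0.003 and 0.03 m and x of clip2 in the frame of caddy between -0.056 and 0.056 m and y of clip2 in the frame of caddy between -0.118 and 0.118 m and z of clip2 in the frame of caddy between -0.003 and 0.03 m); the robot touches nothing.
It fails at once if the caddy is tipped more than 0.6 rad (angle between caddy's own z axis and vertical above 0.6 rad).
It fails at once if a bystander is shifted by more than 40 mm (distance of any of jar, edge_tool, iron from where it was at the start of the episode above 0.04 m).
It also fails if it takes over 72 s, if anything falls off the work surface, if the arm or the gripper's body presses on something with over 40 N, if the wrist force passes 120 N, or if a joint passes its speed limit or range.

## Working session

There is one attempt and no reset: what is moved stays moved. The work goes in short steps, Python scripts to look and compute and a tool call to move; the robot and the scene stay as the last step left them, time stands still between calls to the robot, and variables do not carry over. Pictures are saved under pics/ and viewed, and the job is handed in when it is done.

Besides the shell and the picture viewer there is one more tool, called after "Request:" as name(argument=value, ...) on one line, values as JSON. step_arm: Moves the arm, as the interface text tells. Shifts and turns lie within -1 to 1; 1 stands for 400 mm of shift or pi/2 rad of turn. Its arguments: {"type":"object","properties":{"series":{"type":"array","items":{"type":"array","items":{"type":"number","minimum":-1,"maximum":1}}},"jaw":{"type":"number"}},"required":["series"]}

```bash
ls; mkdir -p pics; python3 - <<'E'
from bench import arm
import cv2
print(arm.read_state(), arm.hold_point_z)
for n in ["scene","top","wrist"]:
    d=arm.get_image(n); cv2.imwrite(f"pics/{n}0.png",d["image"][:,:,::-1]); print(n,d["camera_matrix"].tolist(),d["world_from_camera"].round(3).tolist(),[k for k in d])
E
```

```text
pics
{'clock': 0.0, 'joints': array([-9.28386467e-01,  3.85550285e-01,  6.61028821e-03, -5.32670771e-04,
       -1.19402480e+00, -2.58613601e-01]), 'joint_vel': array([-1.42549817e-03,  1.83165954e-03, -1.42828825e-03, -5.53450092e-05,
       -2.23491157e-03, -1.04942897e-04]), 'joint_efforts': array([ 1.13143960e-03, -3.92290413e+01,  1.88405871e+01,  4.18619290e+00,
       -4.59891802e-03,  3.94524392e-06]), 'position': array([ 233.83078831, -578.95963677,  230.21431351]), 'ee_rot': array([-1.90625951e-01,  9.81662116e-01,  1.08384327e-03, -2.49255979e-04]), 'contact_force': array([ 0.55755123,  0.22452812, -0.23773744]), 'wrist_torque': array([ 0.02653681, -0.04558143, -0.06384757]), 'gripper_width': 85.75933767567454} 18.700000000000003
scene [[528.0784410955144, 0.0, 317.3012929234127], [0.0, 528.0784410955144, 243.81852942004204], [0.0, 0.0, 1.0]] [[-0.819, 0.344, -0.46, 62.413], [-0.574, -0.503, 0.646, 589.252], [-0.009, 0.793, 0.61, 755.34], [0.0, 0.0, 0.0, 1.0]] ['image', 'camera_matrix', 'world_from_camera']
top [[558.9577512833745, 0.0, 319.52005160391747], [0.0, 558.9577512833745, 247.3330681677564], [0.0, 0.0, 1.0]] [[-0.014, 0.972, -0.234, 291.11], [-1.0, -0.014, 0.001, -56.45], [-0.002, 0.234, 0.972, 1145.974], [0.0, 0.0, 0.0, 1.0]] ['image', 'camera_matrix', 'world_from_camera']
wrist [[408.64141880190925, 0.0, 314.4882481455456], [0.0, 408.64141880190925, 243.57860523403582], [0.0, 0.0, 1.0]] [[-0.375, -0.877, -0.299, 156.778], [0.927, -0.355, -0.122, -611.899], [0.001, -0.323, 0.946, 372.254], [0.0, 0.0, 0.0, 1.0]] ['image', 'camera_matrix', 'world_from_camera']
```

View pics/top0.png

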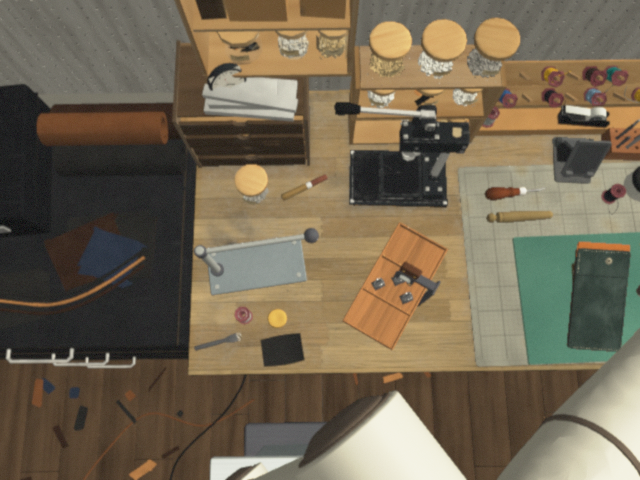

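View pics/scene0.png

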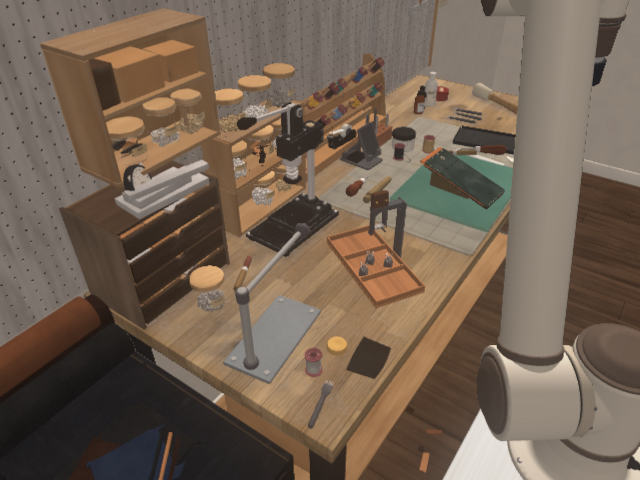

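Top view: caddy around (395,285), hanger back at about (430,290), bar from the post (201,252) to the ball (311,235), spool at (243,314), wax at (278,318), and the iron just below them. I'll enlarge the crops next.

```bash
cat > h.py <<'E'
import numpy as np, cv2
from bench import arm
def ray(d,u,v):
    K=d["camera_matrix"];T=d["world_from_camera"]
    p=np.linalg.inv(K)@[u,v,1.]; r=T[:3,:3]@[p[0],-p[1],-p[2]]
    return T[:3,3],r/np.linalg.norm(r)
def plane(d,u,v,z):
    o,r=ray(d,u,v); return o+r*(z-o[2])/r[2]
def proj(d,P):
    T=d["world_from_camera"];c=T[:3,:3].T@(np.asarray(P,float)-T[:3,3]);q=d["camera_matrix"]@[c[0],-c[1],-c[2]];return q[:2]/q[2]
def tri(*L):
    A=np.zeros((3,3));b=np.zeros(3)
    for d,u,v in L:
        o,r=ray(d,u,v);M=np.eye(3)-np.outer(r,r);A+=M;b+=M@o
    P=np.linalg.solve(A,b); return P,[np.linalg.norm((np.eye(3)-np.outer(r,r))@(P-o)) for o,r in [ray(*l) for l in L]]
def crop(d,x0,y0,x1,y1,name,k=4):
    im=np.ascontiguousarray(d["image"][y0:y1,x0:x1,::-1]); cv2.imwrite(f"pics/{name}.png",cv2.resize(im,None,fx=k,fy=k,interpolation=cv2.INTER_CUBIC))
E
python3 - <<'E'
from h import *
import pickle
t=arm.get_image("top");s=arm.get_image("scene");pickle.dump((t,s),open("im0.pkl","wb"))
crop(t,330,210,460,360,"t_caddy");crop(t,185,215,325,355,"t_stand")
crop(s,310,170,450,320,"s_caddy");crop(s,215,215,395,395,"s_stand",3)
E
```

```text
(no output)
```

View pics/t_caddy.png

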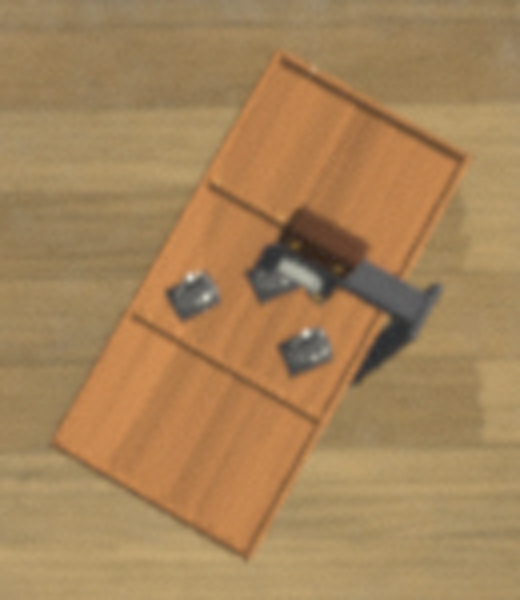

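View pics/t_stand.png

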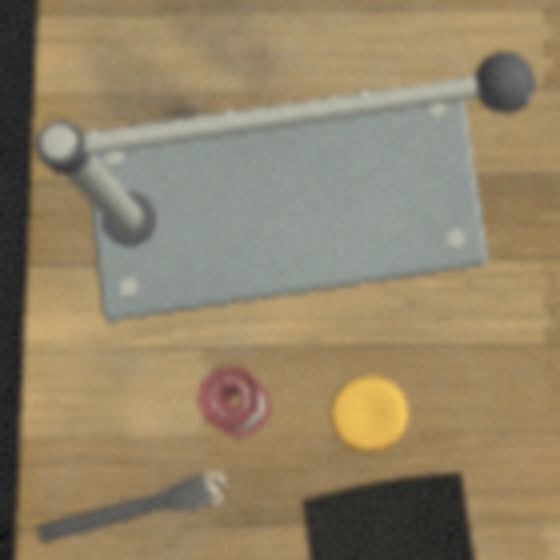

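View pics/s_caddy.png

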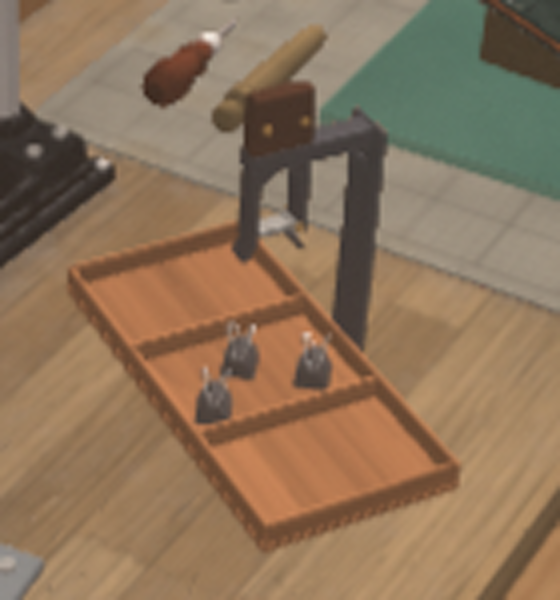

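View pics/s_stand.png

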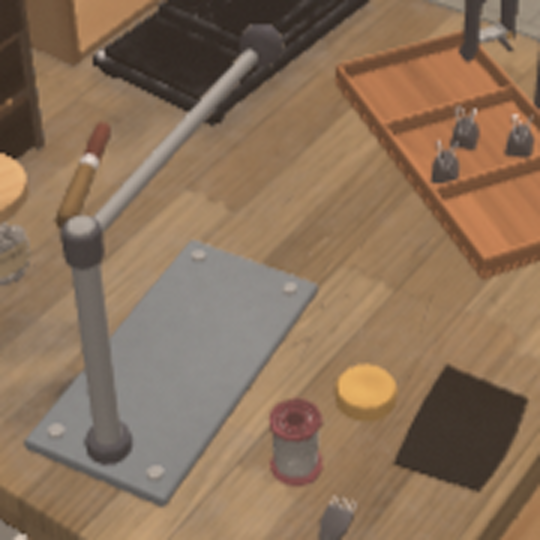

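```bash
python3 - <<'E'
from h import *
import pickle
t,s=pickle.load(open("im0.pkl","rb"))
T=lambda u,v:(330+u/4,210+v/4); S=lambda u,v:(310+u/4,170+v/4)
U=lambda u,v:(185+u/4,215+v/4); V=lambda u,v:(215+u/3,215+v/3)
c=np.array([plane(t,*T(*p),18)[:2] for p in [(280,52),(468,157),(248,560),(55,442)]]);print("rim top",c.round(1).tolist())
print([np.linalg.norm(c[i]-c[(i+1)%4]).round(1) for i in range(4)])
ctr=c.mean(0);ex=(c[0]+c[3]-c[1]-c[2]);ey=(c[0]+c[1]-c[2]-c[3])
print("ctr",ctr,"yaw from ex",np.arctan2(ex[1],ex[0]),"from ey",np.arctan2(ey[1],ey[0])-np.pi/2)
c2=np.array([plane(s,*S(*p),18)[:2] for p in [(240,222),(70,272),(268,548),(460,465)]]);print("rim scene",c2.round(1).tolist(),c2.mean(0))
yaw=np.arctan2(ex[1],ex[0]);R=np.array([[np.cos(yaw),-np.sin(yaw)],[np.sin(yaw),np.cos(yaw)]])
print("grip",ctr+R@[-6,0])
print("grip tri",tri((t,*T(330,236)),(s,*S(281,120))))
print("ball",tri((t,*U(505,82)),(s,*V(263,43))))
a=plane(t,*U(90,142),175);b=plane(t,*U(475,88),175);print("bar",a,b)
d=(a-b)[:2];print("bar yaw",np.arctan2(d[1],d[0])-np.pi/2,np.linalg.norm(d))
pc=np.array([plane(t,*U(*p),8)[:2] for p in [(465,100),(487,262),(107,320),(95,225)]]);print("plate",pc)
# blobs
def blob(d,lo,hi,x0,y0,x1,y1):
    h=cv2.cvtColor(d["image"],cv2.COLOR_RGB2HSV)[y0:y1,x0:x1];m=cv2.inRange(h,lo,hi)
    n,l,st,ce=cv2.connectedComponentsWithStats(m);i=1+st[1:,4].argmax();return ce[i]+[x0,y0],st[i]
w,st=blob(t,(18,150,120),(32,255,255),255,300,300,335);print(w,st,plane(t,*w,10))
w,st=blob(s,(18,150,120),(32,255,255),310,320,360,370);print(w,st,plane(s,*w,10))
print("spool top",plane(t,*U(232,394),42),plane(s,*V(296,420),42))
print("iron",plane(t,*U(222,488),5),plane(t,*U(40,535),5),"table left edge",plane(t,*U(20,400),0),"front",plane(t,300,373,0))
E
```

```text
rim top [[612.2, -227.4], [554.3, -322.1], [350.3, -199.1], [410.0, -104.7]]
[np.float64(111.0), np.float64(238.2), np.float64(111.8), np.float64(236.5)]
ctr [ 481.69305283 -213.34586621] yaw from ex 1.0143099979159818 from ey -2.1149998722391286
rim scene [[555.6, -321.9], [611.6, -223.3], [403.1, -90.5], [351.9, -199.6]] [ 480.55591882 -208.86716135]
grip [ 478.52381714 -218.44056395]
grip tri (array([ 482.96542105, -222.91985086,  169.74984763]), [np.float64(0.7523089236829279), np.float64(0.7523089236830537)])
ball (array([545.71021071, -43.25819903, 177.90789062]), [np.float64(0.020481586740279282), np.float64(0.020481586740087432)])
bar [521.41611012 142.21929826 175.        ] [543.86486994 -29.7405528  175.        ]
bar yaw 0.12981240196482902 173.41896434796263
plate [[580.90147743 -19.84920122]
 [494.47613183 -30.6788766 ]
 [467.0398644  164.55643127]
 [516.7795799  172.33321808]]
[276.68699187 317.93902439] [ 13   9  18  18 246] [417.95516095  30.91228389  10.        ]Traceback (most recent call last):
  File "<stdin>", line 23, in <module>
  File "<stdin>", line 21, in blob
ValueError: attempt to get argmax of an empty sequence
```

```bash
python3 - <<'E'
from h import *
import pickle
t,s=pickle.load(open("im0.pkl","rb"))
U=lambda u,v:(185+u/4,215+v/4); V=lambda u,v:(215+u/3,215+v/3)
print("wax top",plane(t,*U(370,412),13),plane(s,*V(366,385),13), "diam", np.linalg.norm(plane(t,*U(332,412),13)-plane(t,*U(409,412),13)))
print("spool top",plane(t,*U(232,396),42),plane(s,*V(296,420),42))
print("spool base scene",plane(s,*V(296,462),0))
print("iron",plane(t,*U(222,488),5),plane(t,*U(40,535),5),"front",plane(t,300,373,0), "patch",plane(t,*U(305,500),2))
ball=np.array([545.,-42.]);print("barmid",ball+54*np.array([-np.sin(.13),np.cos(.13)]))
print("post top",tri((t,*U(62,143)),(s,*V(83,222))))
E
```

```text
wax top [417.47408034  29.03587621  13.        ] [418.61213262  29.73558103  13.        ] diam 38.95733809807017
spool top [423.0762762   95.02588709  42.        ] [423.41119771  96.95890079  42.        ]
spool base scene [425.95482193  94.35026147   0.        ]
iron [381.05676648 104.3090015    5.        ] [358.90091082 195.44172097   5.        ] front [308.45122029 -15.42172828   0.        ] patch [374.69349825  62.59688729   2.        ]
barmid [537.9997563   11.54434226]
post top (array([518.68118928, 152.17421239, 189.04426473]), [np.float64(0.9735735063874015), np.float64(0.9735735063874315)])
```

Request:
step_arm(series=[[0.28,0.95,0,0,0,-0.244],[0.28,0.95,0,0,0,-0.244],[0.28,0.95,0,0,0,-0.244],[0.28,0.95,0,0,0,-0.244],[0.28,0.95,0,0,0,-0.244],[0.28,0.95,0,0,0,-0.244],[0.28,0.95,0,0,0,-0.244],[0.28,0.95,0,0,0,-0.244],[0.28,0.95,0,0,0,-0.244],[0.28,0.95,0,0,0,-0.244],[0.28,0.95,0,0,0,-0.244],[0.28,0.95,0,0,0,-0.244]], jaw=0.2)

```text
clock: 1.25
position: [346.4, -198.5, 231.6]
ee_rot: [-0.002, 1.0, -0.0, 0.0]
contact_force: [0.2, 0.4, 0.2]
gripper_width: 51.1
```

Request:
step_arm(series=[[0.194,0.738,0,0,0,0],[0.194,0.738,0,0,0,0],[0.194,0.738,0,0,0,0],[0.194,0.738,0,0,0,0],[0.194,0.738,0,0,0,0],[0.194,0.738,0,0,0,0],[0.194,0.738,0,0,0,0],[0.194,0.738,-0.15,0,0,0],[0.194,0.738,-0.25,0,0,0],[0.194,0.738,-0.25,0,0,0],[0.194,0.738,-0.25,0,0,0]])

```text
clock: 2.17
position: [421.1, 93.5, 127.0]
ee_rot: [0.001, 1.0, -0.003, -0.005]
contact_force: [-0.1, 0.1, 0.0]
gripper_width: 51.3
```

```bash
python3 - <<'E'
from h import *
w=arm.get_image("wrist");crop(w,0,0,640,480,"w1",1)
st=arm.read_state();print(st["position"],st["joints"])
for P in [(423.5,95.5,42),(418,29.4,13)]: print(proj(w,P))
E
```

```text
[423.00888068  94.23077286 129.6196023 ] [ 5.96996028e-01  1.74111288e-01 -5.82927192e-01  3.10105619e-04
 -8.19385501e-01 -2.16866816e+00]
[321.11979243 257.52625945]
[220.22793044 234.2270589 ]
```

View pics/w1.png

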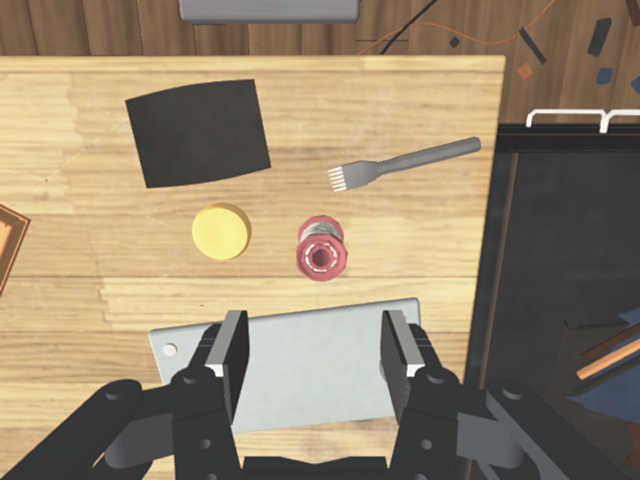

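The wrist view has the spool top at (322,257) and the wax at (220,231), both within 3 px of prediction. I'll descend and grip.

Request:
step_arm(series=[[0,0,-0.1,0,0,0],[0,0,-0.2,0,0,0],[0,0,-0.27,0,0,0],[0,0,-0.306,0,0,0],[0,0,-0.306,0,0,0],[0,0,-0.306,0,0,0]])

```text
clock: 2.72
position: [425.2, 95.8, 9.9]
ee_rot: [0.0, 1.0, 0.0, 0.001]
contact_force: [0.3, -0.8, 1.8]
gripper_width: 51.4
```

Request:
step_arm(series=[[0,0,0,0,0,0],[0,0,0,0,0,0],[0,0,0,0,0,0],[0,0,0,0,0,0],[0,0,0,0,0,0],[0,0,0,0,0,0]], jaw=-0.5)

```text
clock: 3.22
position: [425.3, 96.5, 11.0]
ee_rot: [-0.001, 1.0, 0.001, 0.002]
contact_force: [0.5, -2.0, 6.3]
gripper_width: 26.2
```

Request:
step_arm(series=[[0,0,0,0,0,0],[0,0,0,0,0,0],[0,0,0.05,0,0,0],[0,0,0.1,0,0,0],[0,0,0.15,0,0,0],[0,0,0.15,0,0,0],[0,0,0.15,0,0,0]])

```text
clock: 3.8
position: [424.6, 96.4, 70.9]
ee_rot: [-0.0, 1.0, 0.002, 0.002]
contact_force: [-0.2, 0.6, -0.3]
gripper_width: 26.1
```

```bash
python3 - <<'E'
from h import *
w=arm.get_image("wrist");crop(w,0,0,640,480,"w2",1)
s=arm.get_image("scene");crop(s,200,250,400,400,"s2",4)
E
```

```text
(no output)
```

View pics/w2.png

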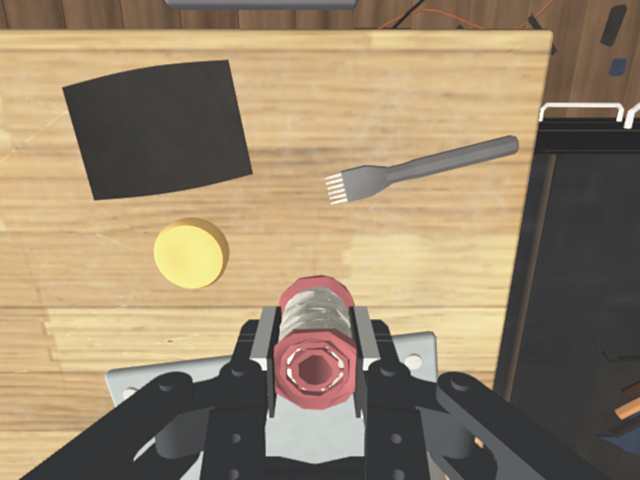

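View pics/s2.png

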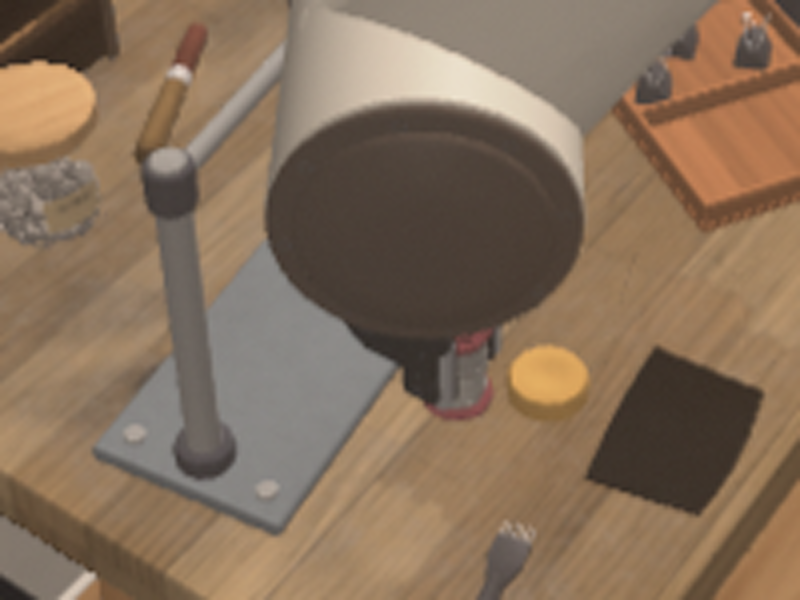

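The spool is held upright between the pads and clear of the bench. Now I'll carry it to bay_a.

Request:
step_arm(series=[[0,-0.05,0.05,0,0,-0.03],[-0.01,-0.14,0.05,0,0,-0.08],[-0.01,-0.23,0.05,0,0,-0.13],[-0.01,-0.32,0.05,0,0,-0.18],[-0.02,-0.41,0.05,0,0,-0.23],[-0.02,-0.5,0.05,0,0,-0.28],[-0.025,-0.58,0.05,0,0,-0.33],[-0.025,-0.64,0.05,0,0,-0.35],[-0.025,-0.665,0.05,0,0,-0.35],[-0.025,-0.665,0.05,0,0,-0.35],[-0.025,-0.665,0.05,0,0,-0.35],[-0.025,-0.665,0.05,0,0,-0.35]])

```text
clock: 4.9
position: [413.4, -169.6, 88.5]
ee_rot: [0.271, 0.963, -0.0, -0.001]
contact_force: [0.3, -0.3, -0.2]
gripper_width: 25.8
```

```bash
python3 - <<'E'
from h import *
w=arm.get_image("wrist");crop(w,0,0,640,480,"w3",1)
print(arm.read_state()["position"],arm.read_state()["joints"].round(2))
E
```

```text
[ 413.48118666 -169.40834384   88.63992764] [-0.02  0.26 -0.61 -0.   -0.71 -2.09]
```

View pics/w3.png

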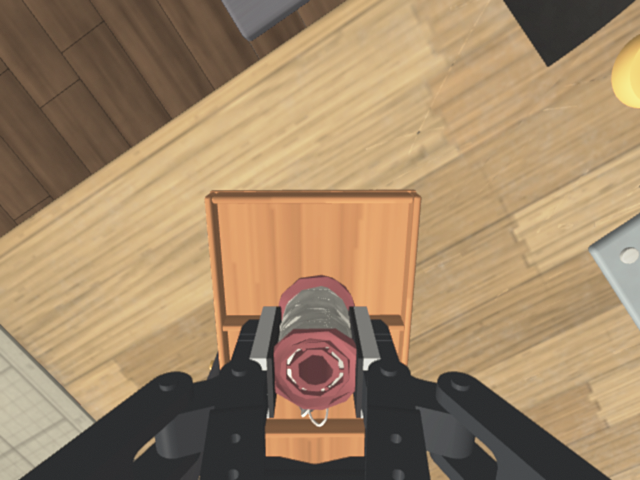

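```bash
python3 - <<'E'
from h import *
w=arm.get_image("wrist")
a=plane(w,206,192,18)[:2];b=plane(w,419,192,18)[:2];print(a,b,np.linalg.norm(a-b))
e=b-a;yaw=np.arctan2(e[1],e[0]);print("yaw",yaw)
ey=np.array([-np.sin(yaw),np.cos(yaw)]);m=(a+b)/2;print("ctr",m-120*ey,"baya",m-41*ey)
for v in (320,):
  p=plane(w,312,v-3,18);q=plane(w,312,v-3,4);print((p[:2]-m)@ey,(q[:2]-m)@ey)
E
```

```text
[ 350.28956101 -199.30168322] [ 408.66299635 -103.40206716] 112.26840299925416
yaw 1.024009342360755
ctr [ 481.98022118 -213.74531852] baya [ 414.49845904 -172.669635  ]
-74.16426659536978 -81.9340731559645
```

Request:
step_arm(series=[[0,-0.006,-0.06,0,0,0],[0,-0.006,-0.12,0,0,0],[0,-0.006,-0.16,0,0,0],[0,-0.006,-0.175,0,0,0],[0,-0.006,-0.187,0,0,0],[0,-0.006,-0.187,0,0,0],[0,-0.006,-0.187,0,0,0]])

```text
clock: 5.58
position: [414.0, -172.2, 15.3]
ee_rot: [0.27, 0.963, -0.0, 0.0]
contact_force: [-1.5, 1.3, 4.3]
gripper_width: 25.8
```

Request:
step_arm(series=[[0,0,0,0,0,0],[0,0,0,0,0,0],[0,0,0,0,0,0],[0,0,0,0,0,0],[0,0,0.05,0,0,0],[0,0,0.12,0,0,0],[0,0,0.2,0,0,0],[0,0,0.2,0,0,0],[0,0,0.2,0,0,0]], jaw=0.2)

```text
clock: 6.33
position: [415.0, -172.7, 95.8]
ee_rot: [0.271, 0.963, 0.001, 0.002]
contact_force: [-0.7, 0.3, -0.1]
gripper_width: 51.7
```

```bash
python3 - <<'E'
from h import *
w=arm.get_image("wrist");crop(w,0,0,640,480,"w4",1)
E
```

```text
(no output)
```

View pics/w4.png

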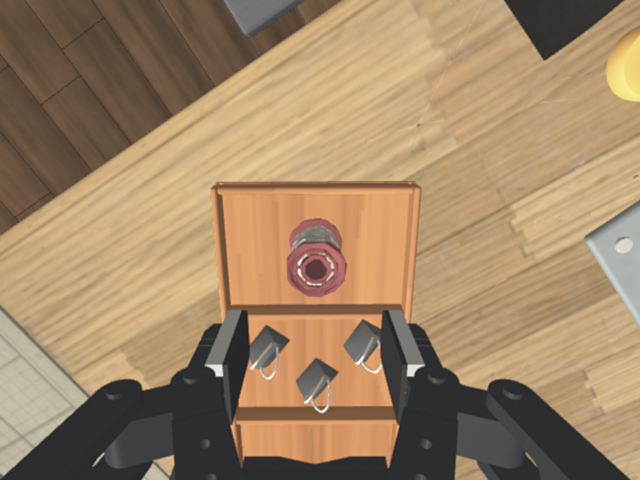

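Spool stands at (317,270) in its bay, clips untouched. Next the wax.

Request:
step_arm(series=[[0,0.05,0,0,0,0.05],[0.0085,0.14,0,0,0,0.15],[0.0085,0.24,0,0,0,0.25],[0.0085,0.34,0,0,0,0.35],[0.0085,0.43,0,0,0,0.35],[0.0085,0.49,0,0,0,0.35],[0.0085,0.505,-0.04,0,0,0.35],[0.0085,0.505,-0.1,0,0,0.35],[0.0085,0.505,-0.1,0,0,0.35],[0.0085,0.505,-0.1,0,0,0.35]], jaw=0.45)

```text
clock: 7.22
position: [415.4, 28.6, 52.6]
ee_rot: [-0.0, 1.0, -0.001, -0.003]
contact_force: [0.3, -0.4, 0.6]
gripper_width: 61.8
```

```bash
python3 - <<'E'
from h import *
w=arm.get_image("wrist");crop(w,0,0,640,480,"w5",1);st=arm.read_state();print(st["position"],proj(w,(417,29.4,13)))
h=cv2.cvtColor(w["image"],cv2.COLOR_RGB2HSV);m=cv2.inRange(h,(20,130,150),(30,255,255));n,l,s,c=cv2.connectedComponentsWithStats(m);i=1+s[1:,4].argmax();print(c[i],s[i],plane(w,*c[i],11))
E
```

```text
[416.51140582  28.8526814   53.5997029 ] [319.35977746 287.99046459]
[300.21212121 255.12121212] [291 254  18   5  33] [400.69079323  20.14594075  11.        ]
```

View pics/w5.png

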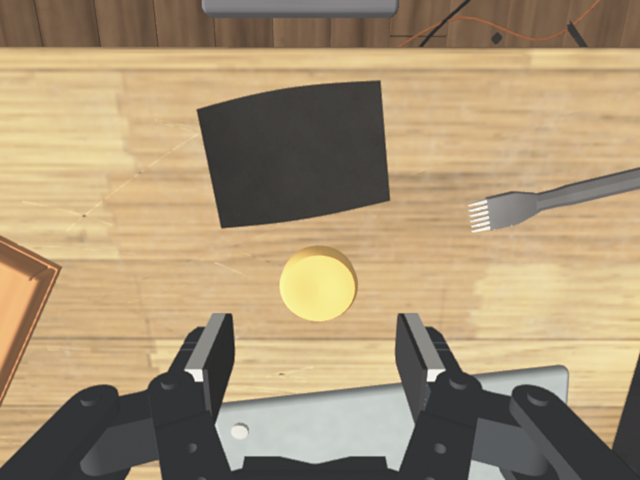

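Request:
step_arm(series=[[-0.003,0,-0.06,0,0,0],[-0.003,0,-0.11,0,0,0],[-0.003,0,-0.136,0,0,0],[-0.003,0,-0.136,0,0,0],[-0.003,0,-0.136,0,0,0],[-0.003,0,-0.136,0,0,0]])

```text
clock: 7.77
position: [416.8, 29.4, 0.7]
ee_rot: [-0.0, 1.0, 0.0, 0.001]
contact_force: [-0.1, 0.4, 0.7]
gripper_width: 61.8
```

Request:
step_arm(series=[[0,0,0,0,0,0],[0,0,0,0,0,0],[0,0,0,0,0,0],[0,0,0,0,0,0],[0,0,0,0,0,0]], jaw=-0.3)

```text
clock: 8.18
position: [416.6, 29.6, 1.2]
ee_rot: [-0.001, 1.0, 0.0, 0.001]
contact_force: [-2.0, 0.1, 10.1]
gripper_width: 34.6
```

Request:
step_arm(series=[[0,0,0.03,0,0,0],[0,0,0.1,0,0,0],[0,0,0.2,0,0,0],[0,0,0.25,0,0,0],[0,0,0.25,0,0,0],[0,0,0.25,0,0,0]])

```text
clock: 8.68
position: [416.4, 29.7, 101.2]
ee_rot: [-0.0, 1.0, 0.001, 0.002]
contact_force: [-0.4, 0.7, -0.5]
gripper_width: 34.6
```

```bash
python3 - <<'E'
from h import *
w=arm.get_image("wrist");crop(w,0,0,640,480,"w6",1)
E
```

```text
(no output)
```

View pics/w6.png

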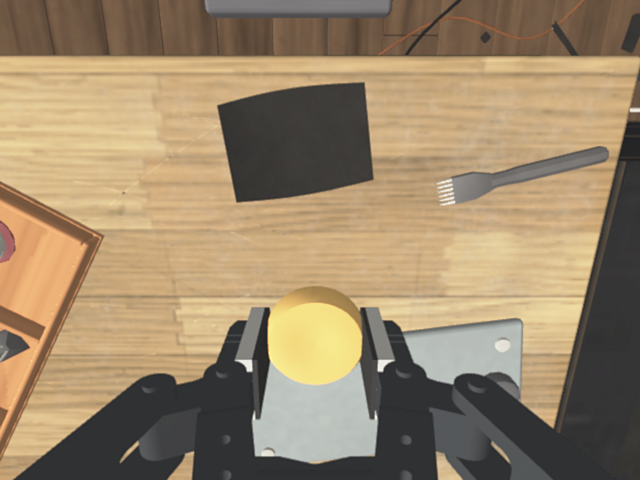

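Wax is held at (316,335). I'll go high over the caddy to bay_b, clear of the 190 mm grip block.

Request:
step_arm(series=[[0,0,0.09,0,0,0],[0.01,-0.02,0.18,0,0,0],[0.03,-0.06,0.27,0,0,-0.05],[0.06,-0.13,0.325,0,0,-0.1],[0.1,-0.21,0.325,0,0,-0.15],[0.14,-0.3,0.325,0,0,-0.2],[0.18,-0.39,0.325,0,0,-0.25],[0.22,-0.48,0.325,0,0,-0.3],[0.27,-0.57,0.325,0,0,-0.349],[0.32,-0.66,0.325,0,0,-0.349],[0.339,-0.714,0.325,0,0,-0.349],[0.339,-0.714,0.325,0,0,-0.349]])

```text
clock: 9.73
position: [551.8, -260.0, 225.7]
ee_rot: [0.273, 0.962, -0.0, -0.003]
contact_force: [-1.1, 0.4, 0.7]
gripper_width: 35.0
```

Request:
step_arm(series=[[0,0,0,0,0,0],[0,0,-0.03,0,0,0],[0,0,-0.08,0,0,0]])

```text
clock: 9.98
position: [552.0, -255.7, 198.5]
ee_rot: [0.27, 0.963, -0.0, 0.002]
contact_force: [0.5, -0.1, -0.3]
gripper_width: 34.8
```

```bash
python3 - <<'E'
from h import *
w=arm.get_image("wrist");crop(w,0,0,640,480,"w7",1)
t=arm.get_image("top");crop(t,330,180,480,330,"t7",4)
print(arm.read_state()["position"])
E
```

```text
[ 548.62948976 -254.20674224  193.63728862]
```

View pics/w7.png

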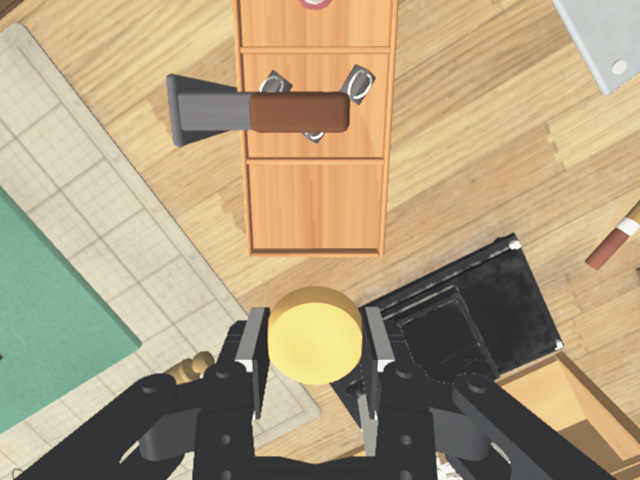

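View pics/t7.png

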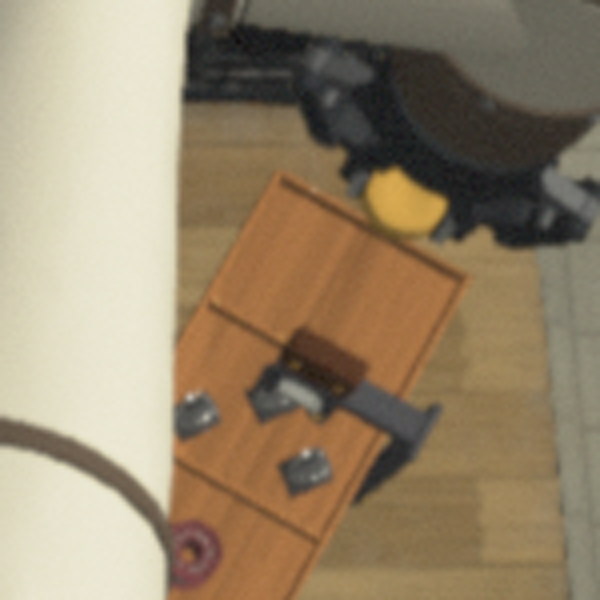

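```bash
python3 - <<'E'
from h import *
w=arm.get_image("wrist")
im=w["image"][60:160,150:420];crop(w,150,60,420,160,"w7b",3)
print(arm.read_state()["position"])
for uv in [(250,95),(348,95),(348,130),(250,130)]: print(plane(w,*uv,190))
E
```

```text
[ 549.8555304  -254.84402384  195.74992555]
[ 463.88403358 -229.54001349  190.        ]
[ 481.02329135 -201.35450981  190.        ]
[ 490.88500801 -207.00715821  190.        ]
[ 473.30179623 -235.92822835  190.        ]
```

View pics/w7b.png

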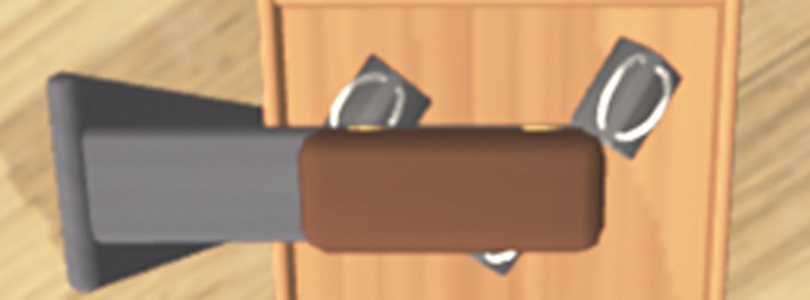

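Request:
step_arm(series=[[0,0,-0.08,0,0,0],[0,0,-0.16,0,0,0],[0,0,-0.24,0,0,0],[0,0,-0.31,0,0,0],[0,0,-0.37,0,0,0],[0,0,-0.42,0,0,0],[0,0,-0.455,0,0,0],[0,0,-0.474,0,0,0],[0,0,-0.474,0,0,0],[0,0,-0.474,0,0,0]])

```text
clock: 10.97
position: [552.2, -256.1, 9.0]
ee_rot: [0.27, 0.963, -0.0, 0.001]
contact_force: [0.0, -0.1, -0.4]
gripper_width: 34.4
```

Request:
step_arm(series=[[0,0,-0.003,0,0,0],[0,0,-0.003,0,0,0],[0,0,-0.003,0,0,0]])

```text
clock: 11.22
position: [552.1, -256.4, 8.1]
ee_rot: [0.27, 0.963, 0.0, 0.001]
contact_force: [-0.3, 0.6, 0.4]
gripper_width: 34.8
```

Request:
step_arm(series=[[0,0,0,0,0,0],[0,0,0,0,0,0],[0,0,0,0,0,0],[0,0,0.08,0,0,0],[0,0,0.16,0,0,0],[0,0,0.26,0,0,0],[0,0,0.36,0,0,0],[0,0,0.46,0,0,0],[0,0,0.54,0,0,0],[0,0,0.6,0,0,0],[0,0,0.6,0,0,0],[0,0,0.6,0,0,0]], jaw=0.45)

```text
clock: 12.22
position: [551.9, -256.4, 248.8]
ee_rot: [0.271, 0.963, 0.0, 0.002]
contact_force: [-0.9, 0.4, -0.6]
gripper_width: 61.7
```

Request:
step_arm(series=[[-0.02,0.01,0,0,0,0.08],[-0.05,0.03,0,0,0,0.16],[-0.08,0.04,0,0,0,0.24],[-0.12,0.06,0,0,0,0.32],[-0.15,0.08,0,0,0,0.4],[-0.18,0.092,0,0,0,0.48],[-0.18,0.092,0,0,0,0.56],[-0.18,0.092,0,0,0,0.64],[-0.18,0.092,0,0,0,0.72],[-0.18,0.092,0,0,0,0.8],[-0.18,0.092,0,0,0,0.88],[-0.18,0.092,0,0,0,0.96]], jaw=0.1)

```text
clock: 13.22
position: [478.5, -219.2, 245.0]
ee_rot: [-0.461, 0.887, 0.001, -0.001]
contact_force: [0.1, -0.1, -0.7]
gripper_width: 47.0
```

Request:
step_arm(series=[[0,0,0,0,0,0.04],[0,0,0,0,0,0.04],[0,0,0,0,0,0.04],[0,0,0,0,0,0.04]])

```text
clock: 13.55
position: [479.0, -219.4, 246.0]
ee_rot: [-0.485, 0.874, 0.001, -0.001]
contact_force: [-0.3, 0.5, -0.0]
gripper_width: 46.7
```

```bash
python3 - <<'E'
from h import *
import pickle
w=arm.get_image("wrist");st=arm.read_state();print(st["position"],st["ee_rot"],st["joints"].round(2));crop(w,0,0,640,480,"w8",1);pickle.dump(w,open("w8.pkl","wb"))
E
```

```text
[ 479.12444735 -219.42098208  246.25017454] [-4.85518780e-01  8.74225968e-01  4.61591680e-04 -5.07723251e-04] [-0.12  0.21 -0.21 -0.   -1.16 -0.44]
```

View pics/w8.png

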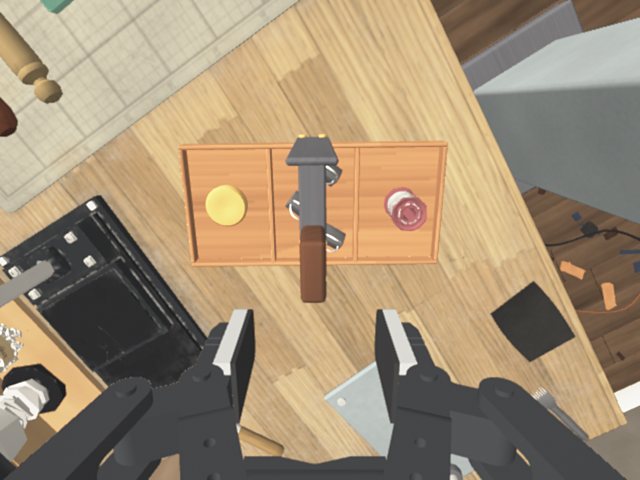

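Spool (406,210) and wax (226,205) sit in the two end bays. The grip block's top is at about (314,226–300).

```bash
python3 - <<'E'
from h import *
import pickle
w=pickle.load(open("w8.pkl","rb"))
crop(w,270,120,370,320,"w8b",3)
c=np.array([plane(w,*p,18)[:2] for p in [(181,145),(447,142),(437,264),(193,266)]]);print(c,c.mean(0))
e=c[1]-c[0]+c[2]-c[3];print("yaw",np.arctan2(e[1],e[0])-np.pi/2)
g=np.array([plane(w,*p,190)[:2] for p in [(302,227),(325,227),(325,301),(302,301)]]);print(g,g.mean(0),np.linalg.norm(g[0]-g[1]),np.linalg.norm(g[0]-g[3]))
st=arm.read_state();q=st["ee_rot"];print("phi",2*np.arctan2(q[1],q[0])-np.pi/2)
E
```

```text
[[ 553.14271959 -324.9017264 ]
 [ 352.38480483 -203.07055692]
 [ 411.44959375 -103.6520331 ]
 [ 614.29288223 -227.38497822]] [ 482.8175001  -214.75232366]
yaw 1.0241994725533572
[[ 471.39275612 -245.03510779]
 [ 461.53488853 -238.90248649]
 [ 483.1299321  -203.53115145]
 [ 493.62555203 -210.06158215]] [ 477.42078219 -224.38258197] 11.609763026452494 41.442064496034426
phi 2.5847095606684505
```

View pics/w8b.png

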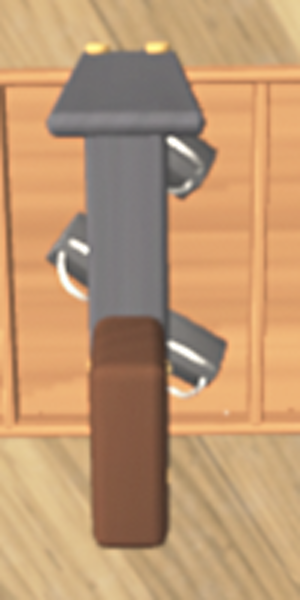

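Request:
step_arm(series=[[0,-0.002,-0.05,0,0,0.006],[0,-0.002,-0.11,0,0,0.006],[0,-0.002,-0.16,0,0,0.006],[0,-0.002,-0.195,0,0,0.006],[0,-0.002,-0.214,0,0,0.006],[0,-0.002,-0.214,0,0,0.006],[0,-0.002,-0.214,0,0,0.006],[0,-0.002,-0.214,0,0,0.006]])

```text
clock: 14.27
position: [480.3, -220.5, 162.4]
ee_rot: [-0.49, 0.872, -0.001, 0.001]
contact_force: [1.0, -0.1, 0.0]
gripper_width: 47.2
```

```bash
python3 - <<'E'
from h import *
w=arm.get_image("wrist");crop(w,0,0,640,480,"w9",1);print(arm.read_state()["position"],arm.read_state()["contact_force"])
E
```

```text
[ 480.26943947 -220.49166999  162.53303108] [0.77744379 1.39460982 1.13216041]
```

View pics/w9.png

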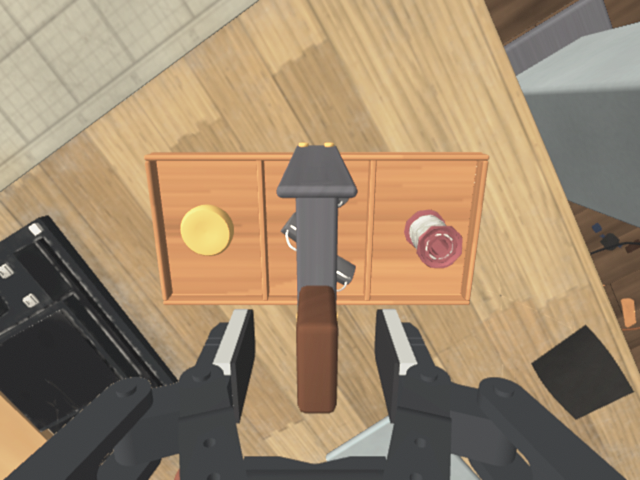

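Block is centred between the pads (317 against pads at 243/391). Closing, then a small lift.

Request:
step_arm(series=[[0,0,0,0,0,0],[0,0,0,0,0,0],[0,0,0,0,0,0],[0,0,0,0,0,0],[0,0,0,0,0,0],[0,0,0,0,0,0],[0,0,0,0,0,0]], jaw=-1)

```text
clock: 14.9
position: [479.7, -220.3, 162.0]
ee_rot: [-0.49, 0.872, -0.0, 0.0]
contact_force: [-1.2, 0.9, 5.5]
gripper_width: 13.2
```

Request:
step_arm(series=[[0,0,0.005,0,0,0],[0,0,0.012,0,0,0],[0,0,0.025,0,0,0],[0,0,0.04,0,0,0],[0,0,0.06,0,0,0],[0,0,0.08,0,0,0],[0,0,0.1,0,0,0],[0,0,0.12,0,0,0],[0,0,0.135,0,0,0],[0,0,0.145,0,0,0],[0,0,0.15,0,0,0],[0,0,0.15,0,0,0]])

```text
clock: 15.9
position: [479.6, -220.3, 221.8]
ee_rot: [-0.49, 0.872, -0.0, 0.0]
contact_force: [0.9, -0.1, -5.4]
gripper_width: 13.0
```

```bash
python3 - <<'E'
from h import *
w=arm.get_image("wrist");crop(w,0,0,640,480,"w10",1);st=arm.read_state();print(st["position"],st["contact_force"],st["wrist_torque"],st["ee_rot"])
s=arm.get_image("scene");crop(s,300,100,500,250,"s10",4)
E
```

```text
[ 479.34414865 -220.21919071  221.29352661] [-0.3444115   0.0916614  -4.81417564] [-0.06159376  0.05696206  0.04951831] [-4.90131246e-01  8.71648640e-01  9.60664390e-05  2.92978929e-05]
```

View pics/w10.png

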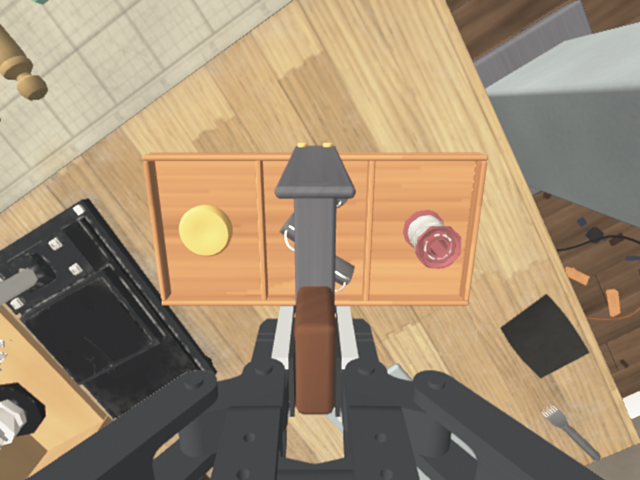

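View pics/s10.png

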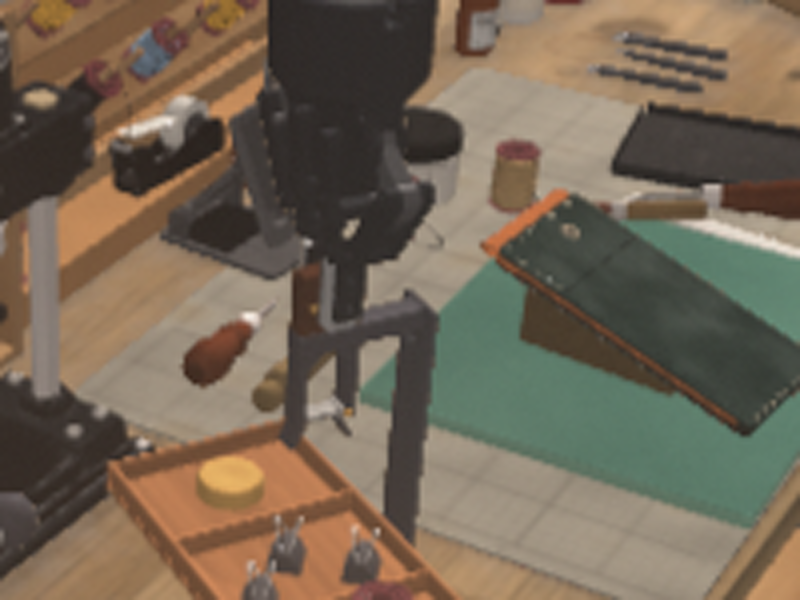

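Caddy is held level at about 60 mm, about 4.8 N hanging, load in place. Next I raise it, turn it to the bar's yaw of 0.13, and carry it to the robot side of the bar.

Request:
step_arm(series=[[0,0,0.02,0,0,0],[0,0.005,0.045,0,0,-0.01],[-0.002,0.015,0.07,0,0,-0.025],[-0.005,0.03,0.0925,0,0,-0.045],[-0.01,0.05,0.0925,0,0,-0.07],[-0.015,0.075,0.0925,0,0,-0.1],[-0.02,0.1,0.0925,0,0,-0.13],[-0.025,0.13,0.0925,0,0,-0.16],[-0.03,0.16,0.0925,0,0,-0.19],[-0.035,0.19,0.0925,0,0,-0.22],[-0.04,0.22,0.0925,0,0,-0.25],[-0.047,0.25,0.0925,0,0,-0.28]])

```text
clock: 17.0
position: [460.9, -119.7, 259.4]
ee_rot: [-0.287, 0.958, -0.0, 0.001]
contact_force: [-0.2, 0.0, -4.4]
gripper_width: 12.9
```

Request:
step_arm(series=[[-0.006,0.03,0,0,0,-0.03],[-0.012,0.06,0,0,0,-0.06],[-0.018,0.09,0,0,0,-0.09],[-0.024,0.12,0,0,0,-0.12],[-0.03,0.15,0,0,0,-0.15],[-0.036,0.18,0,0,0,-0.18],[-0.042,0.21,0,0,0,-0.21],[-0.047,0.235,0,0,0,-0.24],[-0.05,0.255,0,0,0,-0.265],[-0.052,0.268,0,0,0,-0.28],[-0.053,0.273,0,0,0,-0.2885],[-0.053,0.2735,0,0,0,-0.2885]])

```text
clock: 18.0
position: [439.6, -10.5, 259.1]
ee_rot: [-0.066, 0.998, 0.0, 0.001]
contact_force: [-0.8, 0.1, -5.1]
gripper_width: 12.8
```

Request:
step_arm(series=[[0,0,0,0,0,0],[0,0,0,0,0,0],[0,0,0,0,0,0]])

```text
clock: 18.25
position: [439.5, -11.2, 258.4]
ee_rot: [-0.066, 0.998, -0.0, 0.0]
contact_force: [1.1, -0.5, -5.8]
gripper_width: 13.3
```

```bash
python3 - <<'E'
from h import *
import pickle
w=arm.get_image("wrist");crop(w,0,0,640,480,"w11",1);st=arm.read_state();print(st["position"],st["contact_force"],st["ee_rot"],st["joints"].round(2))
s=arm.get_image("scene");crop(s,180,170,400,335,"s11",3);t=arm.get_image("top");crop(t,180,200,380,350,"t11",4);pickle.dump((w,s,t),open("im11.pkl","wb"))
E
```

```text
[439.48093305 -11.18093333 258.36715938] [ 0.25174704  0.24503768 -5.40131354] [-6.55551496e-02  9.97848947e-01 -3.69508275e-05  1.16005450e-06] [ 0.35  0.04 -0.37  0.   -1.16 -1.79]
```

View pics/w11.png

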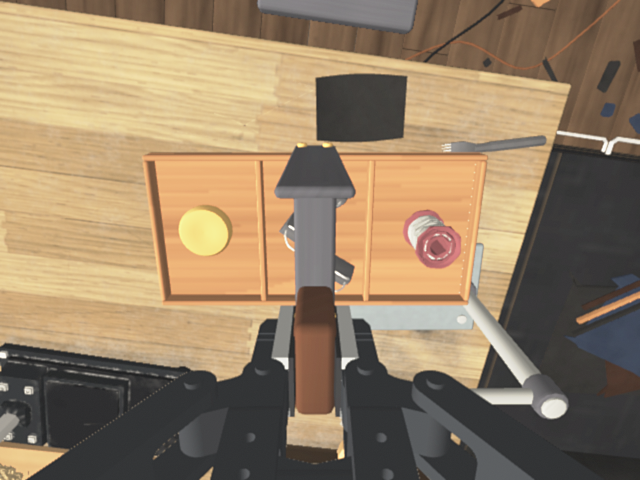

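View pics/s11.png

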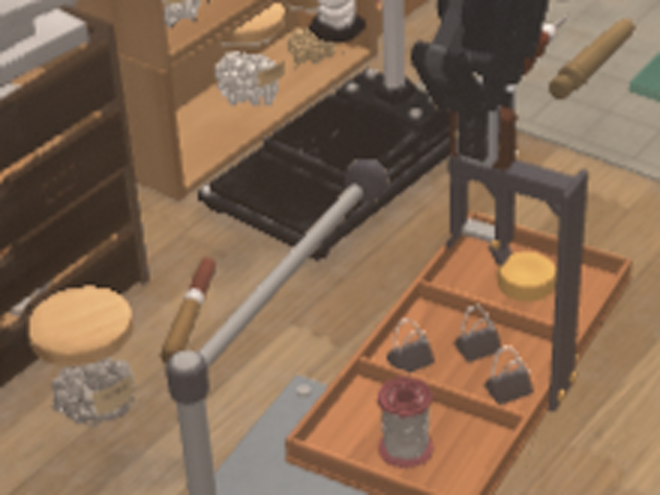

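View pics/t11.png

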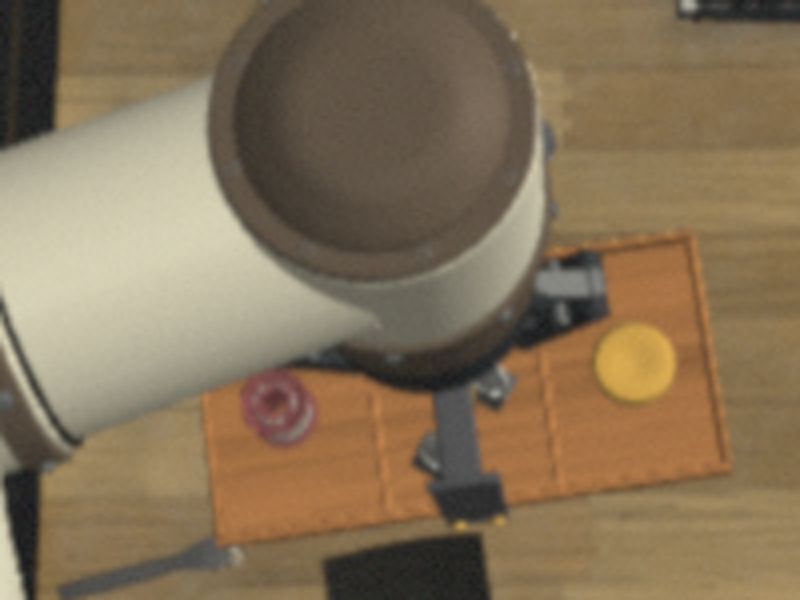

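```bash
python3 - <<'E'
from h import *
import pickle
w,s,t=pickle.load(open("im11.pkl","rb"))
for z in (113,115,117):
    c=np.array([plane(w,*p,z)[:2] for p in [(144,154),(488,154),(469,303),(163,303)]]);e=c[1]-c[0]+c[2]-c[3]
    yaw=np.arctan2(e[1],e[0])-np.pi/2;ct=c.mean(0);print(z,ct,yaw,[np.linalg.norm(c[i]-c[i-1]).round(1) for i in range(4)],"seat",ct-6*np.array([np.cos(yaw),np.sin(yaw)]))
print("post top",plane(w,552,402,188), "pred",proj(w,(518.7,152.2,188)))
print("bar end px",plane(w,484,398,175),proj(w,(521.4,142.2,175)))
V=lambda u,v:(180+u/3,170+v/3)
print("ball",plane(s,*V(367,181),175), "posttop",plane(s,*V(188,362),188))
E
```

```text
113 [446.18205371 -10.78893923] 0.1322142641593207 [np.float64(114.6), np.float64(237.8), np.float64(114.5), np.float64(239.3)] seat [440.2344192  -11.57991565]
115 [445.56100437 -10.87791645] 0.13221426415932047 [np.float64(113.8), np.float64(236.2), np.float64(113.7), np.float64(237.6)] seat [439.61336986 -11.66889287]
117 [444.93995504 -10.96689367] 0.13221426415932047 [np.float64(113.0), np.float64(234.5), np.float64(112.9), np.float64(236.0)] seat [438.99232052 -11.75787009]
post top [514.2074621  148.82938855 188.        ] pred [554.87287325 408.31335619]
bar end px [526.69241351 113.26373096 175.        ] [528.28566418 396.24470582]
ball [546.8004059  -43.53016682 175.        ] posttop [517.96790512 154.54949475 188.        ]
```

Request:
step_arm(series=[[0.01,0.001,0,0,0,0],[0.03,0.004,0,0,0,0],[0.055,0.007,0,0,0,0],[0.08,0.01,0,0,0,0],[0.11,0.014,0,0,0,0],[0.14,0.018,0,0,0,0],[0.17,0.022,0,0,0,0],[0.2,0.026,0,0,0,0],[0.22,0.029,0,0,0,0],[0.235,0.031,0,0,0,0],[0.243,0.032,0,0,0,0],[0.243,0.032,0,0,0,0]])

```text
clock: 19.4
position: [537.3, 2.0, 257.9]
ee_rot: [-0.066, 0.998, -0.0, -0.0]
contact_force: [-0.2, -0.6, -4.9]
gripper_width: 13.1
```

Request:
step_arm(series=[[0,0,0,0,0,0],[0,0,0,0,0,0],[0,0,0,0,0,0]])

```text
clock: 19.65
position: [536.2, 1.8, 258.5]
ee_rot: [-0.066, 0.998, 0.0, 0.0]
contact_force: [-0.1, 0.1, -4.5]
gripper_width: 12.8
```

```bash
python3 - <<'E'
from h import *
import pickle
w=arm.get_image("wrist");crop(w,0,0,640,480,"w12",1);st=arm.read_state();print(st["position"],st["contact_force"],st["ee_rot"],st["joints"].round(2))
s=arm.get_image("scene");crop(s,200,190,380,325,"s12",4);t=arm.get_image("top");pickle.dump((w,s,t),open("im12.pkl","wb"))
E
```

```text
[536.26780112   1.82480579 258.55629871] [ 0.23360146 -0.76626837 -3.70750439] [-6.57883894e-02  9.97833589e-01  3.80624573e-05  1.20235080e-04] [ 0.31  0.21 -0.17 -0.   -1.19 -1.75]
```

View pics/w12.png

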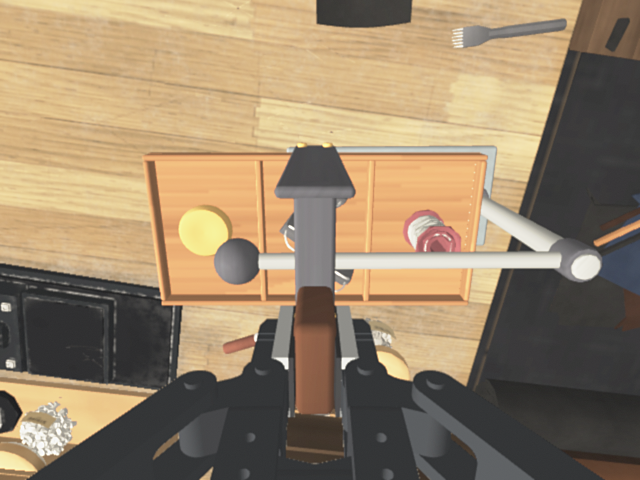

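View pics/s12.png

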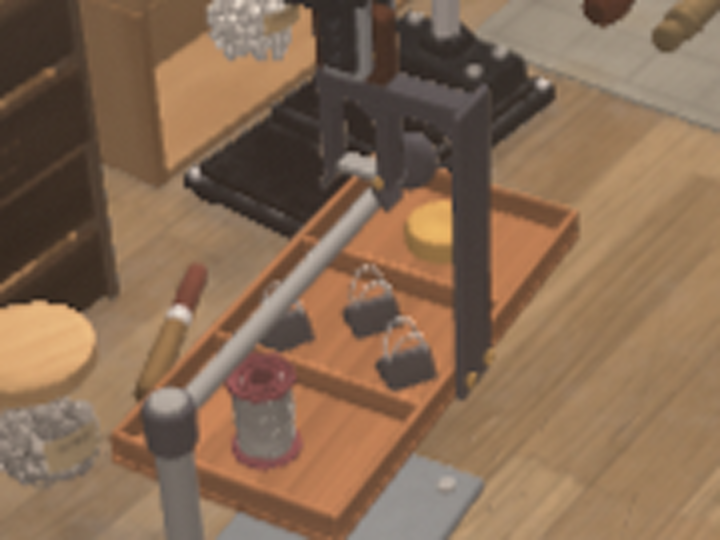

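```bash
python3 - <<'E'
from h import *
import pickle
w,s,t=pickle.load(open("im12.pkl","rb"))
c=np.array([plane(w,*p,115)[:2] for p in [(144,154),(488,154),(469,303),(163,303)]]);e=c[1]-c[0]+c[2]-c[3]
yaw=np.arctan2(e[1],e[0])-np.pi/2;ct=c.mean(0);ex=np.array([np.cos(yaw),np.sin(yaw)]);ey=np.array([-ex[1],ex[0]]);seat=ct-6*ex;print("seat",seat,yaw)
col=lambda u:[v for v in range(240,285) if min(w["image"][v,u])>150]
for u in (280,350,430,500):
    g=w["image"][235:290,u].astype(int);m=(g.max(1)-g.min(1)<28)&(g.mean(1)>110);r=np.where(m)[0]+235;print(u,r.min() if len(r) else None,r.max() if len(r) else None)
b=[plane(w,u,v,175)[:2] for u,v in [(275,261),(500,261)]];d=b[1]-b[0];print("bar",b,"yaw",np.arctan2(d[1],d[0])-np.pi/2)
print("ball",plane(w,237,261,175),"posttop",plane(w,583,262,188))
for p in b+[plane(w,237,261,175)[:2]]: print("rel seat",(p-seat)@ex,(p-seat)@ey)
E
```

```text
seat [536.37046855   1.38415788] 0.13258265912580924
280 254 268
350 253 269
430 252 267
500 252 267
bar [array([544.03829229, -22.23873633]), array([526.4375282, 109.7053289])] yaw 0.13261275803688743
ball [547.01167719 -44.5287056  175.        ] posttop [516.70139592 148.82322088 188.        ]
rel seat 4.477710849462706 -24.429219338785455
rel seat 4.473704298485843 108.68360209331398
rel seat 4.478387696109824 -46.916632425810825
```

Bar sits 4.5 mm ahead of the seat, parallel to it (0.1326 against 0.1326), and the seat is 7 mm toward the ball. I'll nudge 2.5 mm forward, then lower into the mouth.

Request:
step_arm(series=[[0.003,0,0,0,0,0],[0.007,0.001,-0.005,0,0,0],[0.007,0.001,-0.015,0,0,0],[0.007,0.001,-0.025,0,0,0],[0.007,0.001,-0.035,0,0,0],[0.007,0.001,-0.045,0,0,0],[0.007,0.001,-0.045,0,0,0],[0.007,0.001,-0.045,0,0,0]])

```text
clock: 20.47
position: [539.2, 2.2, 239.9]
ee_rot: [-0.066, 0.998, -0.0, -0.001]
contact_force: [0.5, -0.5, -3.7]
gripper_width: 13.0
```

```bash
python3 - <<'E'
from h import *
s=arm.get_image("scene");crop(s,250,200,350,275,"s13",8);st=arm.read_state();print(st["position"],st["contact_force"],st["wrist_torque"])
w=arm.get_image("wrist");crop(w,130,130,500,320,"w13",2)
E
```

```text
[539.52139315   2.26791181 240.2576955 ] [ 0.32883867 -0.93843097 -4.30742024] [ 0.02709645 -0.0227327  -0.02636449]
```

View pics/s13.png

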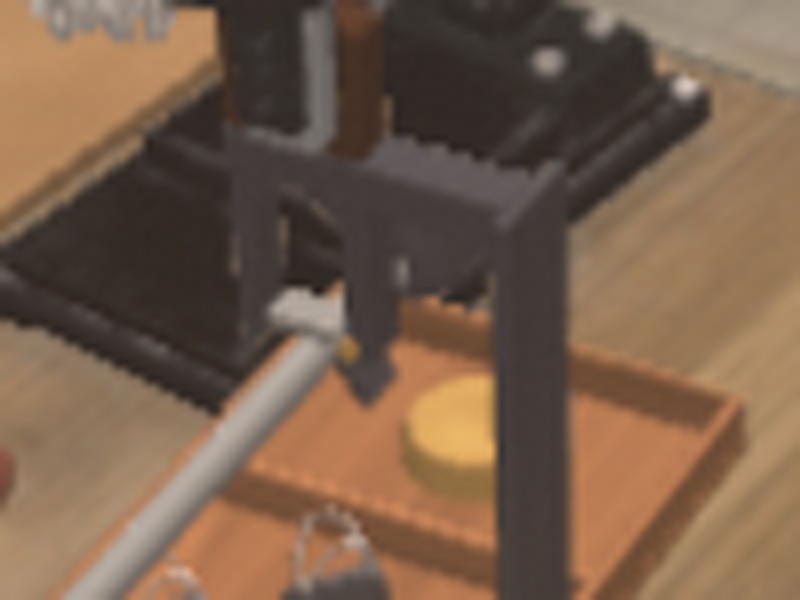

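View pics/w13.png

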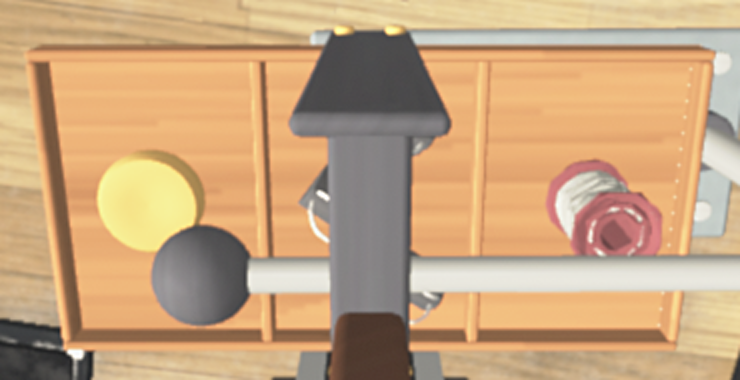

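The bar is between the hook's legs just under the gate, with no side force. Pushing down.

Request:
step_arm(series=[[0,0,-0.012,0,0,0],[0,0,-0.024,0,0,0],[0,0,-0.036,0,0,0],[0,0,-0.048,0,0,0],[0,0,-0.06,0,0,0],[0,0,-0.07,0,0,0],[0,0,-0.08,0,0,0]])

```text
clock: 21.15
position: [538.1, 2.1, 207.6]
ee_rot: [-0.065, 0.998, 0.0, -0.001]
contact_force: [-0.7, 0.0, -4.9]
gripper_width: 12.8
```

Request:
step_arm(series=[[0,0,-0.01,0,0,0],[0,0,-0.02,0,0,0],[0,0,-0.026,0,0,0],[0,0,-0.026,0,0,0],[0,0,-0.026,0,0,0]])

```text
clock: 21.57
position: [539.7, 2.4, 197.8]
ee_rot: [-0.066, 0.998, -0.0, 0.0]
contact_force: [0.2, 0.2, -3.8]
gripper_width: 12.9
```

```bash
python3 - <<'E'
from h import *
s=arm.get_image("scene");crop(s,250,200,350,275,"s14",8);st=arm.read_state();print(st["position"],st["contact_force"],st["wrist_torque"])
w=arm.get_image("wrist");crop(w,130,130,500,320,"w14",2)
E
```

```text
[539.68378162   2.35569545 197.95461067] [ 0.14652323  0.0813195  -4.29374622] [-0.00527954 -0.01912753 -0.00094509]
```

View pics/s14.png

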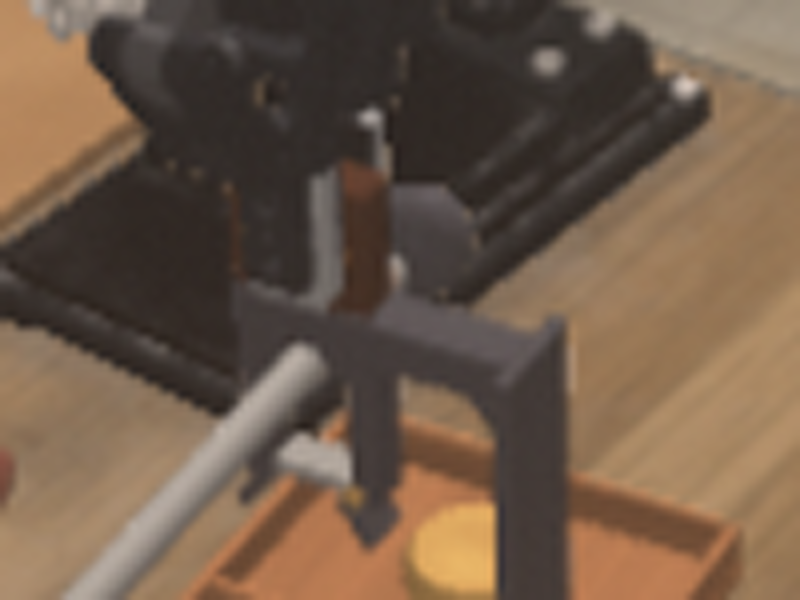

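View pics/w14.png

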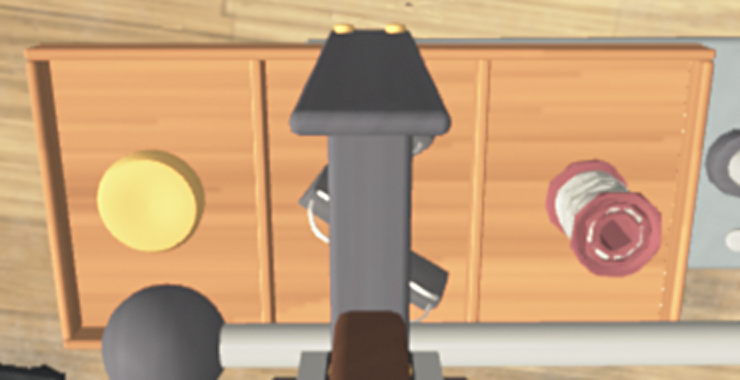

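The gate is shut beneath the bar, but the gripper still carries the weight. I'll lower until the bar takes it.

Request:
step_arm(series=[[0,0,-0.0025,0,0,0],[0,0,-0.005,0,0,0],[0,0,-0.005,0,0,0],[0,0,-0.005,0,0,0]])

```text
clock: 22.0
position: [539.8, 2.3, 197.1]
ee_rot: [-0.066, 0.998, -0.0, 0.001]
contact_force: [-2.1, 0.9, 3.8]
gripper_width: 13.0
```

Request:
step_arm(series=[[0,0,0.001,0,0,0],[0,0,0.001,0,0,0]])

```text
clock: 22.17
position: [539.8, 2.3, 197.1]
ee_rot: [-0.066, 0.998, -0.0, 0.001]
contact_force: [-2.1, 0.8, 2.6]
gripper_width: 13.1
```

Request:
step_arm(series=[[0,0,0,0,0,0],[0,0,0,0,0,0],[0,0,0,0,0,0],[0,0,0,0,0,0],[0,0,0,0,0,0],[0,0,0,0,0,0]], jaw=0.1)

```text
clock: 22.67
position: [539.5, 2.3, 196.2]
ee_rot: [-0.066, 0.998, -0.0, -0.0]
contact_force: [-0.4, 0.3, -0.5]
gripper_width: 46.8
```

Request:
step_arm(series=[[0,0,0.02,0,0,0],[0,0,0.05,0,0,0],[0,0,0.1,0,0,0],[0,0,0.16,0,0,0],[0,0,0.22,0,0,0],[0,0,0.28,0,0,0],[0,0,0.3,0,0,0],[0,0,0.3,0,0,0],[0,0,0.3,0,0,0]])

```text
clock: 23.42
position: [539.1, 2.4, 316.0]
ee_rot: [-0.066, 0.998, 0.0, -0.0]
contact_force: [0.2, -0.4, -0.8]
gripper_width: 46.9
```

```bash
python3 - <<'E'
from h import *
s=arm.get_image("scene");crop(s,200,190,380,325,"s15",4);st=arm.read_state();print(st["position"],st["contact_force"],st["clock"])
w=arm.get_image("wrist");crop(w,0,0,640,480,"w15",1)
E
```

```text
[538.72018606   2.363086   314.97766433] [-0.31940701 -0.27756979 -0.36867582] 23.4667
```

View pics/s15.png

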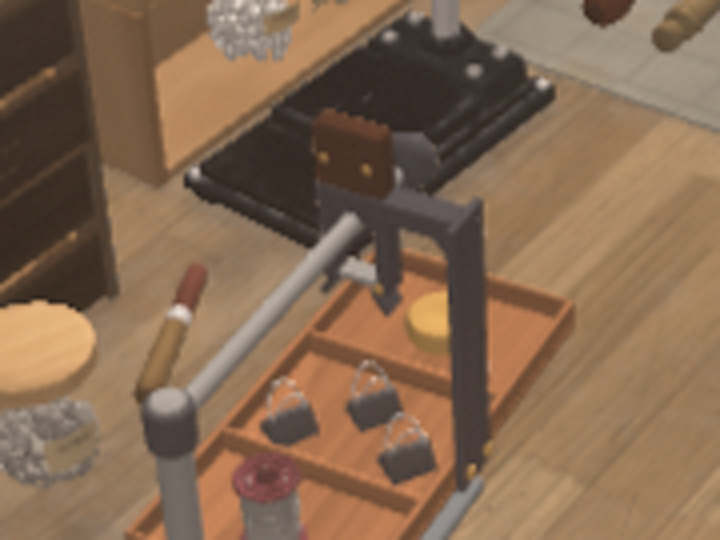

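View pics/w15.png

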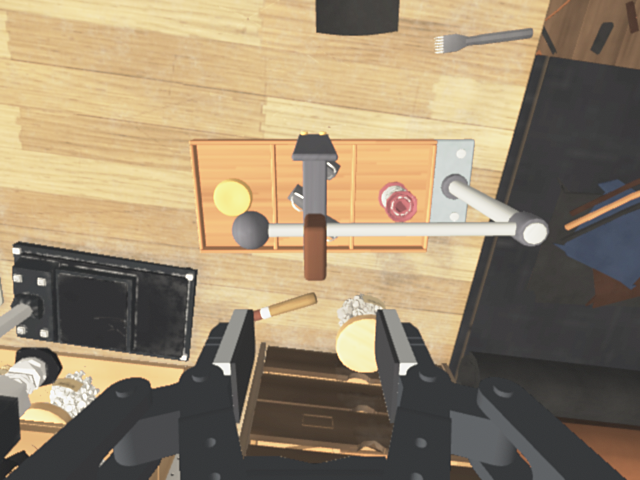

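The caddy hangs level with the gate shut and its load in place. I'll wait for any swing to die down and compare two frames.

Request:
step_arm(series=[[0,0,0,0,0,0],[0,0,0,0,0,0],[0,0,0,0,0,0],[0,0,0,0,0,0],[0,0,0,0,0,0],[0,0,0,0,0,0],[0,0,0,0,0,0],[0,0,0,0,0,0],[0,0,0,0,0,0],[0,0,0,0,0,0],[0,0,0,0,0,0],[0,0,0,0,0,0]])

```text
clock: 24.52
position: [539.4, 2.3, 316.3]
ee_rot: [-0.066, 0.998, 0.0, -0.0]
contact_force: [-0.2, -0.6, -0.8]
gripper_width: 47.2
```

```bash
python3 - <<'E'
from h import *
import time
a=arm.get_image("scene");fr=[a]
for _ in range(4): fr.append(arm.get_image("scene"))
g=[cv2.GaussianBlur(f["image"][190:330,200:380],(5,5),0).astype(int) for f in fr]
print([np.abs(x-g[0]).max() for x in g],[np.abs(x-g[0]).mean().round(2) for x in g])
w=arm.get_image("wrist");crop(w,150,100,500,300,"w16",2)
b=[plane(w,u,v,175)[:2] for u,v in [(285,230),(490,230)]]
crop(a,250,200,350,330,"s16",5)
c=np.array([plane(w,*p,54)[:2] for p in [(192,141),(438,140),(428,248),(201,249)]]);e=c[1]-c[0]+c[2]-c[3]
yaw=np.arctan2(e[1],e[0])-np.pi/2;ct=c.mean(0);ex=np.array([np.cos(yaw),np.sin(yaw)]);ey=np.array([-ex[1],ex[0]]);seat=ct-6*ex
print(yaw,seat,[((p-seat)@ex).round(1) for p in b],[np.linalg.norm(c[i]-c[i-1]).round(1) for i in range(4)])
E
```

```text
[np.int64(0), np.int64(3), np.int64(3), np.int64(3), np.int64(3)] [np.float64(0.0), np.float64(0.2), np.float64(0.2), np.float64(0.2), np.float64(0.2)]
0.13682813459193222 [538.79734168   0.75653534] [np.float64(3.8), np.float64(4.5)] [np.float64(110.4), np.float64(236.8), np.float64(110.2), np.float64(238.3)]
```

View pics/w16.png

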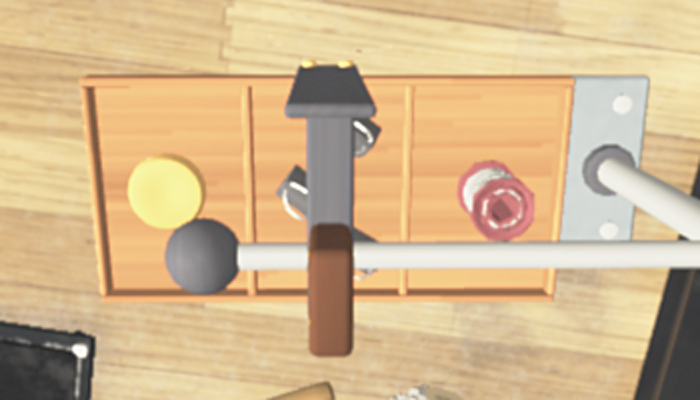

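View pics/s16.png

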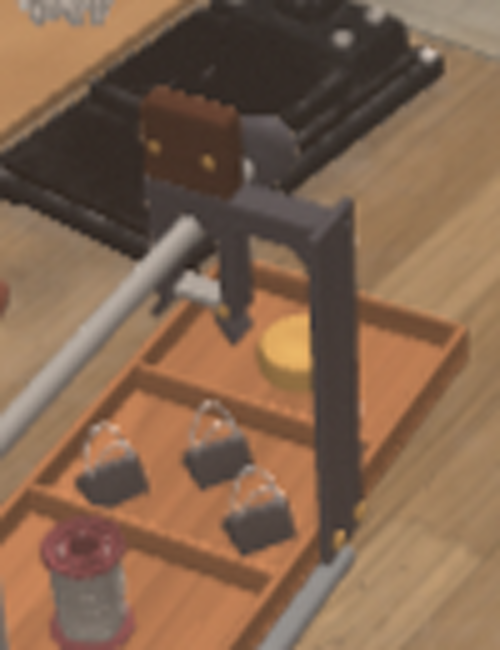

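```bash
python3 -c "
from bench import arm
print(arm.job_done(), arm.read_state()['clock'])"
```

```text
the job is handed in; nothing more can be done
the job is handed in; nothing more can be done
```

I put the spool in bay_a and the wax in bay_b, then lifted the caddy by its grip block and carried it level to the stand. I pressed the hook down onto the bar and let go. The job was handed in at about 25 s of the 72 s allowed; it reports no verdict.

**Last checks that passed:**
- **Gate:** the scene view shows it shut beneath the bar.
- **Hanging:** the caddy looks level. Its yaw is about 0.13 rad, the same as the bar's. It hangs about 7 mm from the marked point, toward the ball.
- **Stillness:** five consecutive frames were identical to within image noise.
- **Load:** the spool stands in one end bay, the wax lies in the other, and all three clips are in the middle bay.
- **Robot:** the gripper is open about 120 mm above its release height, with no contact force.
- **Bystanders:** I did not touch the jar, the edge tool or the iron, and they look unmoved. I did not measure their positions.

**Checks that disagreed or are less certain:**
- **Fore-and-aft fit:** the final wrist view put the bar about 4 mm ahead of the seat's home point (limit 8 mm). I had expected about 2 mm. That is within the hook's own play of about 6 mm each way.
- **Measured sizes:** the tray came out 1–6 mm smaller than the stated size in the images, and the stand's post differed by up to 5 mm between views.

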